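# Free the seized guide bush from its sleeve

### The job

The large-bore guide bush on the needle-guide rail has seized in its sleeve. Turn it until its notch clears the lock screw, work it up by twisting it back and forth while pulling so that the sleeve stays fully home in its block, and stand the bush upright, foot down, in the empty dish. Leave the vials and the parts in the other dishes where they are.

Things in the scene. Friction and masses are not known exactly. Their poses are not given: they have to be found in the camera images.
- bush_grip (a point): Middle of the grip of the seized large-bore bush (steel, 0.12 kg, 52 mm tall), on its axis, 40 mm above its foot, 12 mm below its top. From the foot up: shank 20 mm in diameter, 22 mm long; flange 40 mm in diameter, 5 mm thick, with a notch 72 degrees wide cut in to 16.5 mm from the axis; fluted round grip 28 mm in diameter, 25 mm tall, 12 mm bore. z points up, x through the notch's middle.
- sleeve_mouth (a point): Centre of the sleeve's mouth, where the bush's flange rests; z up. The shank is gripped in the sleeve until it has risen 15 mm. Pulled straight (20 to 30 N) it drags the sleeve up with it. While it is turning it slides up easily: lift within each stroke, at most 1 mm for every 5 mm that the shank's surface goes round (29 degrees are 5 mm).
- sleeve (a joint): Steel sleeve in the large block: 36 x 42 x 4 mm flange, keyed against turning, and a bore in which the bush sits. Value: height in m by which it has been pulled up, 0 fully home. Only a light fit (about 9 N) holds it down.
- lock_screw (a point): Top centre of the lock screw: head 15 mm in diameter, 5 mm thick, 25.5 mm from the bush's axis, top 11 mm above the sleeve's mouth, underside 1 mm above the bush's flange. At the start the flange is caught under it: the notch is 0.75 to 1.35 rad clockwise (from above) of it. With bush x along block x the bush lifts past, 0.3 rad of play either way; risen 12 mm, it is clear.
- block_large: Aluminium block that holds the seized bush: 60 x 46 x 28 mm, one of three fixed in a row along its y, 52 mm apart, on a 10 mm thick rail; which place it has varies. Origin on the bush's axis at the block's underside; x points to the lock screw, z up. Sleeve's mouth at z = 32 mm, seated bush's foot at 10 mm, top of its grip at 62 mm, top of the lock screw at 43 mm.
- block_small1: Neighbour block on the rail, built like block_large (same origin and axes), with a small-bore bush that stays: grip 22 mm in diameter, flange 36 mm, at the same heights.
- block_small2: The other neighbour block, the same as block_small1.
- dish_empty: The empty one of three square aluminium dishes, 70 mm apart on a steel tray behind the rail; which one is empty varies. 62 mm square at the rim, 54 mm at the floor, 15 mm tall; it does not move. Origin under its centre, inner floor 2 mm above it.
- die: Crimp die standing in another dish: stepped steel ring, 44 mm in diameter, 34 mm tall; origin at the centre of its underside.
- ball_bearing: Ball bearing lying in the third dish: 40 mm in diameter, 12 mm tall; origin at the centre of its underside.
- vial_near: Open glass vial standing on the robot's side of the rail: 30 mm in diameter, 67 mm tall; origin at the centre of its foot, z up.
- vial_far: Open glass vial standing behind the tray, the same size and origin as vial_near.
Mind the look-alikes: they are no part of the job. Leave any turquoise or yellow look-alike of the part that bears bush_grip alone.

How it is judged (in metres and radians):
On the way, in this order (a step that is already met when the one before it is completed fails the run):
1. the bush is drawn out of its sleeve, which stays home (z of bush_grip in the frame of block_large above 0.074 m and value of joint sleeve below 0.005 m), for 0.1 s.
2. the bush is set down in the empty dish, still held by the fingers within 6 mm of the floor (horizontal distance between bush_grip and dish_empty below 0.026 m and z of bush_grip in the frame of dish_empty below 0.048 m and contact force between the fingers and bush above 0.5 N), for 0.05 s.
At the end, for the whole second after the job is handed in: The bush stands released and at rest on the floor of the empty dish, upright within 0.1 rad, foot down, its axis within 24 mm of the dish's centre; the sleeve is home within 5 mm; vials, die and bearing are within 15 mm of where they stood (horizontal distance between bush_grip and dish_empty below 0.024 m and z of bush_grip in the frame of dish_empty between 0.038 and 0.046 m and angle between bush_grip's own z axis and vertical below 0.1 rad and linear speed of bush below 0.01 m/s and value of joint sleeve below 0.005 m and distance of each of die, ball_bearing, vial_near, vial_far from where it was at the start of the episode below 0.015 m); the robot touches nothing.
It fails at once if the sleeve is pulled up by more than 5 mm (value of joint sleeve above 0.005 m).
It fails at once if a vial is tipped (angle between any of vial_near, vial_far's own z axis and vertical above 0.35 rad).
It also fails if it takes over 59 s, if anything falls off the work surface, if the arm or the gripper's body presses on something with over 40 N, if the wrist force passes 120 N, or if a joint passes its speed limit or range.

### The arm

A 6-joint arm with a two-finger parallel gripper is mounted at the origin on a cart in front of the work surface, level with it; the furniture and walls round the work are solid. World frame = base frame: x ahead of the robot, y to its left, z up, the work surface at z = 0. Lengths are in m, angles in degrees, forces in N, time in s.
With the tool pointing down it reaches from about 0.3 to 0.75 m from the base axis. Payload 8.5 kg.
Tool frame: the origin (TCP) lies between the finger pads; the fingertips stand 22 mm ahead of it and the grasp point (between the pads) lies 3 mm ahead of it; y points along the fingers, x is the direction in which the jaws open and shut, and the axes are right-handed (so a half turn about y gives the same grasp; the last joint's range is limited). The gripper opens to 88 mm and grips with 3 to 60 N. Pads are 18 mm wide; open, the fingers measure 123 mm over their backs; the gripper's body (75 mm by 187 mm) begins 45 mm behind the grasp point.
Start: joints at [58.997, 21.807, 74.336, -0, 83.858, -12.336], TCP at [0.176, 0.521, 0.222] pointing down, gripper open.
Joint ranges: [-178.18, 178.18], [-50.72, 133.34], [12.68, 142.11], [-81.47, 261.47], [9.98, 163.14], [-165.26, 165.26]. Speed limits (degrees/s): [136.94, 136.94, 180, 180, 180, 180].

### API

Orientations are given as a 3x3 rotation matrix whose columns are the frame's x, y, z axes.
In Python, from plant import state, cams, arm gives the robot as it stands.
- The arm moves only by the tool arm_command, never from a script. Its arguments are lists of equal length, an entry for each row: "travel": the shift along the world's x, y, z in units of 30 mm (1.0 is 30 mm), a list of three; "rotation": the turn, a rotation vector about the world's x, y, z in units of 8 degrees (1.0 is 8 degrees), a list of three; "hand": the finger opening in mm, from 0 to 88.1. In form: {"travel": [[tx, ty, tz], ...], "rotation": [[ax, ay, az], ...], "hand": [hand, ...]}. A call has 1 to 12 rows; each row shifts and turns the pose as measured when the row begins; what a row does not reach is not made up. A row lasts 1/10 s, in which the tool goes at most 50 mm and 8.59 degrees, less where a joint would pass 70% of its speed; a pose out of reach is approached as far as the arm can. A call is refused whole if a number of a shift passes 1 or a number of a turn 1, either way. A call with a gripper value outside its range is refused whole. The fingers move at their own pace and stop on an object; "force" is the grip in N (left out, the last holds). Time passes only in rows, so rows that do not move let the fingers close. It gives the time, the measured TCP pose, the force and the opening at its end, in the units of the state.
- state(): the state, without advancing time (a new reading comes with each control period).
- cams.camera(name): name is "side" or "top" or "wrist"; returns a dict with "pixels" (420x560x3 uint8, blue, green, red), "mtx" (3x3 intrinsics, pixels), "eye" and "rotation" of the camera in the world. Camera axes: x right, y up, looking along -z (the intrinsics and any distortion apply to the point x, -y, -z); pixel columns grow to the right and rows downward; lengths in m; the calibration is good to about 2 mm. A picture is of the moment at which its call begins. There is no depth.
- arm.sign_off(): hands the job in, once; it reports no verdict.
Trained networks look in a picture, given as the dict that the camera call returned (one of the last four; its "shot" number tells which), for a name from the list of things; names that differ only in an ending like _2 or _b are one class to them, and where a whole thing is asked for, a point or a joint stands for the part that bears it (a point fixed in the world has none). Each returns a list of dicts, best first, with "confidence" (0 to 1); they miss things now and then, are a little off and sometimes report something else, mostly with a low value. They report only what shows in the picture. A call takes as long as a camera call. They do not tell look-alikes from the thing itself.
- cams.search_frame(picture, label): "point" ([column, row] in pixels, amid what is visible of it).
- cams.landmark_of(picture, label): "point" ([column, row] in pixels: a listed point, or the origin of a listed thing).
The state is a dict: "t": time; "joints": joint angles; "qd": joint speeds; "tau": joint torques, N m; "position": TCP position; "eef_rot": TCP orientation; "force": force on the tool from outside, world axes, zero at the start; "torque": the same for the moment, N m; "grip_width": opening from 0.0 (shut) to 1.0 (fully open).
Only numpy, scipy, OpenCV 4.12 (cv2) and the standard library are available. Lean on these libraries where they do the work, as an engineer would, in place of code of your own. Each camera call takes 0.05 s, during which the arm holds its last target. There are 200 camera calls.

## Working session

There is one attempt and no reset: what is moved stays moved. The work goes in short steps, Python scripts to look and compute and a tool call to move; the robot and the scene stay as the last step left them, time stands still between calls to the robot, and variables do not carry over. Pictures are saved under pics/ and viewed, about 8 in all and at most 12, crops included, and the job is handed in when it is done.

Besides the shell and the picture viewer there is one more tool, called after "Emit:" by a JSON object that holds its "name" and its "arguments". arm_command: Moves the arm, as the interface text tells. Its arguments: {"type":"object","properties":{"travel":{"type":"array"},"rotation":{"type":"array"},"hand":{"type":"array"},"force":{"type":"number"}},"required":["travel","rotation","hand"]}

```bash
ls; mkdir -p pics; cat > h.py <<'E'
import numpy as np, cv2
from plant import state, cams, arm
def ray(c,p):
    K=np.array(c["mtx"]);d=np.linalg.inv(K)@np.array([p[0],p[1],1.0])
    d=np.array(c["rotation"])@np.array([d[0],-d[1],-d[2]])
    return np.array(c["eye"]),d
def atz(c,p,z):
    e,d=ray(c,p);return e+d*(z-e[2])/d[2]
def proj(c,X):
    v=np.array(c["rotation"]).T@(np.array(X)-np.array(c["eye"]))
    q=np.array(c["mtx"])@np.array([v[0],-v[1],-v[2]]);return q[:2]/q[2]
def tri(obs):
    A=np.zeros((3,3));b=np.zeros(3)
    for c,p in obs:
        e,d=ray(c,p);d/=np.linalg.norm(d);M=np.eye(3)-np.outer(d,d);A+=M;b+=M@e
    return np.linalg.solve(A,b)
E
python3 - <<'E'
from h import *
s=state();print(s["t"],s["position"],s["eef_rot"],s["grip_width"])
for n in ["side","top"]:
    c=cams.camera(n);cv2.imwrite(f"pics/{n}0.png",c["pixels"]);print(n,c.keys(),c["eye"])
    for l in "bush_grip sleeve_mouth lock_screw block_large block_small1 dish_empty die ball_bearing vial_near vial_far".split():
        r=cams.landmark_of(c,l)
        print(l,[(np.round(x["point"]).tolist(),round(x["confidence"],2)) for x in r[:3]], [np.round(atz(c,r[0]["point"],z),3).tolist()[:2] for z in (0,.05)] if r else "")
print(state()["t"])
E
```

```text
pics
0.0 [0.17590622 0.52078995 0.22136518] [[ 3.20115091e-01 -7.21128032e-04 -9.47378387e-01]
 [ 9.47377659e-01 -1.21156756e-03  3.20115767e-01]
 [-1.37865737e-03 -9.99999006e-01  2.95339528e-04]] 0.9951620003298689
side dict_keys(['pixels', 'mtx', 'eye', 'rotation', 'shot']) [ 0.3667137  -0.3656515   0.61059242]
bush_grip [([234.0, 294.0], 0.63), ([224.0, 211.0], 0.5)] [[0.418, 0.151], [0.414, 0.109]]
sleeve_mouth [([222.0, 216.0], 0.4)] [[0.434, 0.379], [0.428, 0.318]]
lock_screw [] 
block_large [([226.0, 228.0], 0.58)] [[0.435, 0.337], [0.429, 0.279]]
block_small1 [([241.0, 240.0], 0.95), ([263.0, 253.0], 0.75)] [[0.459, 0.292], [0.452, 0.238]]
dish_empty [([277.0, 210.0], 0.76)] [[0.557, 0.366], [0.541, 0.306]]
die [([254.0, 201.0], 0.78)] [[0.515, 0.415], [0.503, 0.351]]
ball_bearing [] 
vial_near [([234.0, 273.0], 0.74)] [[0.428, 0.203], [0.423, 0.157]]
vial_far [([274.0, 214.0], 0.16)] [[0.548, 0.356], [0.533, 0.297]]
top dict_keys(['pixels', 'mtx', 'eye', 'rotation', 'shot']) [0.45605067 0.26324304 0.89896799]
bush_grip [([245.0, 270.0], 0.85), ([347.0, 275.0], 0.73), ([205.0, 123.0], 0.71)] [[0.425, 0.326], [0.427, 0.322]]
sleeve_mouth [([247.0, 268.0], 0.51)] [[0.429, 0.321], [0.431, 0.318]]
lock_screw [([252.0, 281.0], 0.84)] [[0.403, 0.312], [0.406, 0.309]]
block_large [([246.0, 270.0], 0.68), ([250.0, 266.0], 0.55)] [[0.426, 0.323], [0.427, 0.32]]
block_small1 [([290.0, 242.0], 0.97), ([269.0, 255.0], 0.67)] [[0.484, 0.233], [0.482, 0.234]]
dish_empty [([235.0, 213.0], 0.6)] [[0.544, 0.348], [0.539, 0.343]]
die [([299.0, 266.0], 0.16)] [[0.434, 0.214], [0.435, 0.217]]
ball_bearing [([264.0, 196.0], 0.67), ([248.0, 270.0], 0.62)] [[0.58, 0.287], [0.573, 0.285]]
vial_near [([300.0, 271.0], 0.65)] [[0.424, 0.213], [0.426, 0.216]]
vial_far [([262.0, 159.0], 0.76)] [[0.659, 0.291], [0.648, 0.29]]
1.1
```

```bash
python3 - <<'E'
import cv2,numpy as np
t=cv2.imread("pics/top0.png")[110:330,150:390];s=cv2.imread("pics/side0.png")[150:330,150:340]
cv2.imwrite("pics/c1.png",np.hstack([cv2.resize(t,(0,0),fx=3,fy=3,interpolation=cv2.INTER_CUBIC)])[:600])
cv2.imwrite("pics/c2.png",cv2.resize(s,(760,720),interpolation=cv2.INTER_CUBIC)[:600])
E
```

```text
(no output)
```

View pics/c1.png

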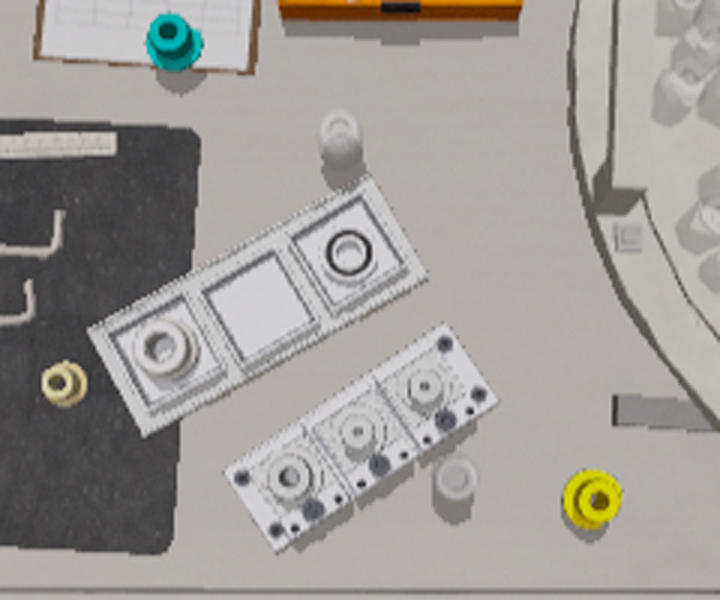

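View pics/c2.png

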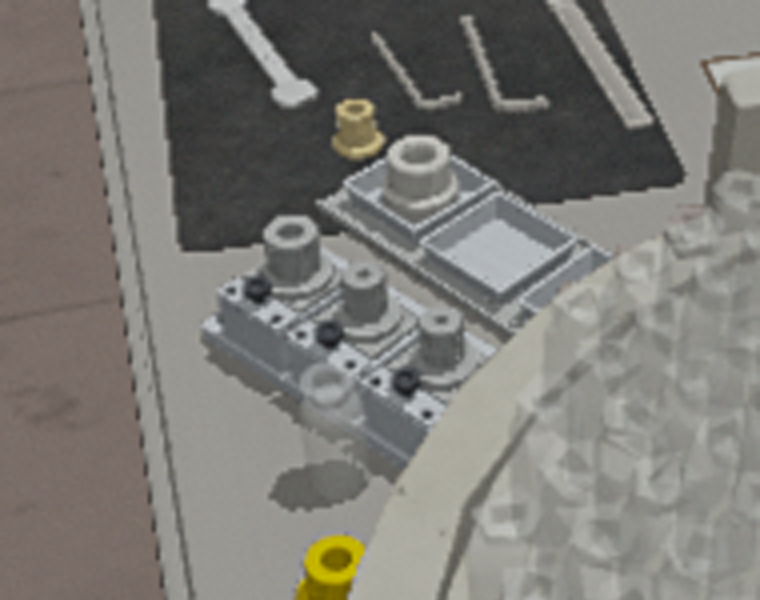

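Top view: the rail's left block holds the large bush at about (247,269) px; its lock screw is at (254,280). The empty dish is the middle one at (237,213), with the die in the left dish and the bearing in the right one. The turquoise and yellow look-alikes are away from the work. The side view agrees.

```bash
python3 - <<'E'
from h import *
c=cams.camera("top");s=cams.camera("side")
print("top rim",atz(c,(246.7,269),.072),"side rim",atz(s,(223,208),.072),"tri",tri([(c,(246.7,269)),(s,(223,208))]))
print("screws",[atz(c,(150+u/3,110+v/3),.053)[:2].round(4) for u,v in((313,510),(378,465),(445,418))])
print("bushes",[atz(c,(150+u/3,110+v/3),.072)[:2].round(4) for u,v in((290,477),(358,431),(427,386))])
print("dish",atz(c,(150+259/3,110+309/3),.012), tri([(c,(235,213)),(s,(277,210))]))
print(state()["joints"],state()["position"])
E
```

```text
top rim [0.42955218 0.31787599 0.072     ] side rim [0.43193853 0.31607134 0.072     ] tri [0.43080157 0.31778597 0.07082701]
screws [array([0.4078, 0.3041]), array([0.4367, 0.2622]), array([0.4671, 0.2186])]
bushes [array([0.4296, 0.3179]), array([0.4586, 0.2749]), array([0.4872, 0.231 ])]
dish [0.54230133 0.34426864 0.012     ] [0.54676196 0.34554833 0.01776021]
[ 5.89981297e+01  2.18066630e+01  7.43362352e+01  3.47576192e-04
  8.38568796e+01 -1.23343830e+01] [0.17602048 0.52105481 0.22194537]
```

Emit:
{"name": "arm_command", "arguments": {"travel": [[0.9, -0.72, 0], [0.9, -0.72, 0], [0.9, -0.72, 0], [0.9, -0.72, 0], [0.9, -0.72, 0], [0.9, -0.72, 0], [0.9, -0.72, 0], [0.9, -0.72, 0], [0.9, -0.72, 0], [0, 0, 0]], "rotation": [[0, 0, 0.15], [0, 0, 0.15], [0, 0, 0.15], [0, 0, 0.15], [0, 0, 0.15], [0, 0, 0.15], [0, 0, 0.15], [0, 0, 0], [0, 0, 0], [0, 0, 0]], "hand": [45, 45, 45, 45, 45, 45, 45, 45, 45, 45], "force": 40}}

```text
t: 2.2
position: [0.4268, 0.3184, 0.2221]
eef_rot: [[0.169, 0.001, -0.986], [0.986, 0.001, 0.169], [0.001, -1.0, -0.001]]
force: [-0.8, 0.1, -0.1]
grip_width: 0.51
```

```bash
python3 - <<'E'
from h import *
s=state();print(s["t"],s["position"],s["joints"],np.degrees(np.arctan2(s["eef_rot"][1][0],s["eef_rot"][0][0])),s["grip_width"],s["force"])
c=cams.camera("wrist");print(c["eye"],np.array(c["rotation"]).round(2).tolist())
for l in "bush_grip sleeve_mouth lock_screw block_large dish_empty".split():
    for x in cams.landmark_of(c,l)[:3]:
        print(l,np.round(x["point"],1),round(x["confidence"],2),[atz(c,x["point"],z).round(4)[:2] for z in (.002,.01,.042,.053,.060)])
p=proj(c,[.43,.317,.072]);print(p)
cv2.imwrite("pics/w1full.png",c["pixels"])
E
```

```text
2.2 [0.42680517 0.31839128 0.22210708] [ 2.39578994e+01  1.99965620e+01  7.71495029e+01  3.22958821e-02
  8.27701345e+01 -5.63369950e+01] 80.29088655852497 0.5096534172780717 [-0.79249616  0.05841347 -0.05913979]
[0.35479615 0.33036972 0.38318493] [[0.17, -0.95, -0.28], [0.99, 0.16, 0.05], [0.0, -0.28, 0.96]]
bush_grip [101.1 201.9] 0.97 [array([0.4199, 0.0972]), array([0.4185, 0.1021]), array([0.413 , 0.1216]), array([0.4111, 0.1284]), array([0.41  , 0.1327])]
bush_grip [274.2 189.6] 0.87 [array([0.441 , 0.3117]), array([0.4392, 0.3121]), array([0.4319, 0.3137]), array([0.4294, 0.3142]), array([0.4278, 0.3145])]
sleeve_mouth [278.6 186.6] 0.84 [array([0.4382, 0.3177]), array([0.4364, 0.3179]), array([0.4294, 0.319 ]), array([0.427 , 0.3194]), array([0.4255, 0.3196])]
sleeve_mouth [307.6 259.9] 0.65 [array([0.5415, 0.3386]), array([0.5376, 0.3384]), array([0.5219, 0.3377]), array([0.5166, 0.3375]), array([0.5131, 0.3373])]
lock_screw [262.7 171.4] 0.74 [array([0.4164, 0.3019]), array([0.4151, 0.3025]), array([0.4099, 0.3049]), array([0.4081, 0.3057]), array([0.407 , 0.3062])]
block_large [279.1 180.3] 0.96 [array([0.4305, 0.3196]), array([0.4289, 0.3198]), array([0.4226, 0.3207]), array([0.4204, 0.321 ]), array([0.419 , 0.3212])]
dish_empty [309.6 262.8] 0.65 [array([0.5461, 0.3406]), array([0.5421, 0.3404]), array([0.5261, 0.3395]), array([0.5205, 0.3392]), array([0.517, 0.339])]
[276.85540787 193.93635767]
```

View pics/w1full.png

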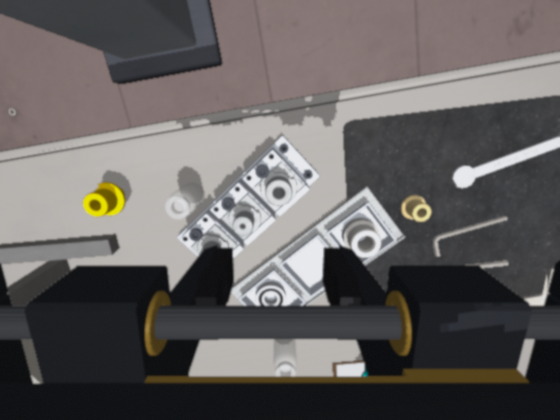

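The wrist view shows the seized bush at (278,187) with its screw at (263,171). It agrees with my estimate within 3 mm. I'll zoom in for the notch.

```bash
python3 - <<'E'
import cv2
w=cv2.imread("pics/w1full.png")[145:225,235:325]
cv2.imwrite("pics/w1z.png",cv2.resize(w,(0,0),fx=7,fy=7,interpolation=cv2.INTER_CUBIC))
E
```

```text
(no output)
```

View pics/w1z.png

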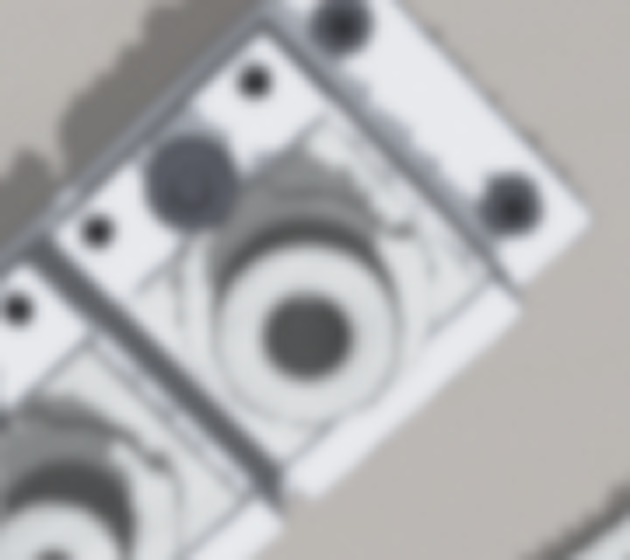

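Emit:
{"name": "arm_command", "arguments": {"travel": [[0.03, 0, -0.8], [0.03, 0, -0.8], [0.03, 0, -0.8], [0, 0, -0.8], [0, 0, 0]], "rotation": [[0, 0, 0], [0, 0, 0], [0, 0, 0], [0, 0, 0], [0, 0, 0]], "hand": [45, 45, 45, 45, 45]}}

```text
t: 3.0
position: [0.4226, 0.3252, 0.1252]
eef_rot: [[0.156, 0.004, -0.988], [0.988, 0.004, 0.156], [0.005, -1.0, -0.004]]
force: [-0.2, -0.2, 0.3]
grip_width: 0.512
```

```bash
cat > look.py <<'E'
from h import *
import sys
c=cams.camera("wrist");s=state();print(s["t"],s["position"],s["joints"].round(1) if hasattr(s["joints"],'round') else s["joints"])
for l in "bush_grip sleeve_mouth lock_screw block_large".split():
    z={"bush_grip":.060,"sleeve_mouth":.042,"lock_screw":.053,"block_large":.01}[l]
    for x in cams.landmark_of(c,l)[:2]: print(l,np.round(x["point"],1),round(x["confidence"],2),atz(c,x["point"],z).round(4)[:2])
cx,cy=.4295,.318
def rect(z,n=400,mm=.15):   # rectified: right=+x, up=+y
    src=np.float32([proj(c,[cx+a*n/2*mm/1e3,cy-b*n/2*mm/1e3,z]) for a,b in((-1,-1),(1,-1),(1,1),(-1,1))])
    H=cv2.getPerspectiveTransform(src,np.float32([[0,0],[n,0],[n,n],[0,n]]))
    o=cv2.warpPerspective(c["pixels"],H,(n,n),flags=cv2.INTER_CUBIC);cv2.drawMarker(o,(n//2,n//2),(0,0,255),0,12);return o
a,b=rect(.047),rect(.072)
l=cv2.cvtColor(a,cv2.COLOR_BGR2GRAY);l=cv2.createCLAHE(4,(4,4)).apply(l)
cv2.imwrite("pics/"+sys.argv[1],np.hstack([cv2.cvtColor(l,cv2.COLOR_GRAY2BGR),b]))
E
python3 look.py w2.png
```

```text
3.05 [0.42339342 0.32554463 0.12694986] [ 24.8  25.2  85.9   0.1  68.4 -56.3]
bush_grip [ 28.3 237. ] 0.94 [0.4089 0.1356]
bush_grip [267.2 222.9] 0.7 [0.4264 0.3166]
lock_screw [247.1 201.2] 0.71 [0.4092 0.3039]
block_large [269.1 207.6] 0.64 [0.4292 0.3165]
```

View pics/w2.png

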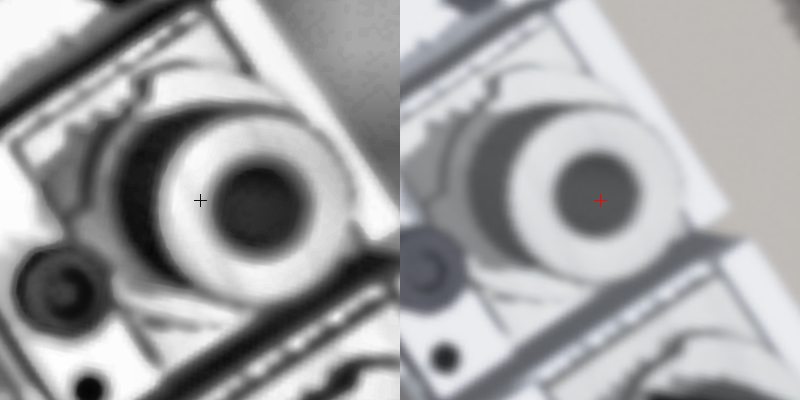

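The rectified view puts the bush axis at (0.429, 0.319), with the notch spanning about 115–187° (middle ≈ 151°). Block x lies at about -146° (214°), so I need about +62° of counter-clockwise turn. Descending with the jaws clear of the screw.

Emit:
{"name": "arm_command", "arguments": {"travel": [[0.1, -0.11, 0], [0.09, -0.11, -0.4], [0, 0, -0.6], [0, 0, -0.5], [0, 0, -0.27], [0, 0, 0], [0, 0, 0]], "rotation": [[0, 0, 0.15], [0, 0, 0.15], [0, 0, 0], [0, 0, 0], [0, 0, 0], [0, 0, 0], [0, 0, 0]], "hand": [45, 45, 45, 45, 45, 45, 45], "force": 60}}

```text
t: 3.95
position: [0.4345, 0.3188, 0.0799]
eef_rot: [[0.108, 0.022, -0.994], [0.994, 0.012, 0.109], [0.014, -1.0, -0.02]]
force: [0.9, -0.2, 0.6]
grip_width: 0.512
```

Emit:
{"name": "arm_command", "arguments": {"travel": [[0, 0, 0], [0, 0, 0]], "rotation": [[0, 0, 0], [0, 0, 0]], "hand": [45, 45]}}

```text
t: 4.15
position: [0.4351, 0.3191, 0.0812]
eef_rot: [[0.108, 0.024, -0.994], [0.994, 0.013, 0.108], [0.015, -1.0, -0.022]]
force: [0.3, -0.3, 0.2]
grip_width: 0.509
```

```bash
python3 - <<'E'
from h import *
from scipy.spatial.transform import Rotation as R
s=state();print(s["t"],s["position"],s["joints"],s["qd"],s["force"])
Rm=np.array(s["eef_rot"]);y=Rm[:,1];print(y,np.degrees(np.arctan2(Rm[1,0],Rm[0,0])),"fix rotvec units",np.degrees(np.cross(y,[0,0,-1]))/8)
E
```

```text
4.15 [0.43509435 0.31906882 0.08118121] [ 23.60606498  28.51755519  89.14163803   0.15676161  60.80980658
 -60.25286707] [ 0.02334466 -0.46871336 -0.49723668  0.16349294  0.32897814 -0.00401889] [ 0.2545679  -0.33632287  0.20733835]
[ 0.02352698  0.01288832 -0.99964012] 83.79398683703562 fix rotvec units [-0.09230582  0.16849961  0.        ]
```

Emit:
{"name": "arm_command", "arguments": {"travel": [[-0.1, 0, -0.12], [-0.1, 0, -0.14], [0, 0, 0], [0, 0, 0]], "rotation": [[-0.05, 0.09, 0], [-0.04, 0.08, 0], [0, 0, 0], [0, 0, 0]], "hand": [45, 45, 45, 45]}}

```text
t: 4.55
position: [0.4287, 0.3193, 0.0735]
eef_rot: [[0.108, -0.001, -0.994], [0.994, -0.0, 0.108], [-0.0, -1.0, 0.001]]
force: [-0.4, -0.2, 0.7]
grip_width: 0.511
```

Emit:
{"name": "arm_command", "arguments": {"travel": [[0, 0, 0], [0, 0, 0], [0, 0, 0], [0, 0, 0], [0, 0, 0]], "rotation": [[0, 0, 0], [0, 0, 0], [0, 0, 0], [0, 0, 0], [0, 0, 0]], "hand": [20, 20, 20, 20, 20], "force": 60}}

```text
t: 5.05
position: [0.4288, 0.3193, 0.0735]
eef_rot: [[0.108, -0.001, -0.994], [0.994, -0.0, 0.108], [-0.0, -1.0, 0.001]]
force: [-1.2, 0.1, 0.2]
grip_width: 0.23
```

```bash
python3 - <<'E'
from h import *
s=state();print(s["t"],s["position"],s["grip_width"])
c=cams.camera("side");w=cams.camera("wrist")
print("tcp in side",proj(c,s["position"]),"bush",proj(c,[.429,.319,.072]))
a=cv2.resize(c["pixels"][160:260,170:270],(400,400),interpolation=cv2.INTER_CUBIC)
b=cv2.resize(w["pixels"][150:350,180:380],(400,400),interpolation=cv2.INTER_CUBIC)
cv2.imwrite("pics/g1.png",np.hstack([a,b]))
E
```

```text
5.05 [0.42880761 0.31932735 0.07353554] 0.23027502195150384
tcp in side [221.12605727 206.70207049] bush [221.31779225 207.37822339]
```

View pics/g1.png

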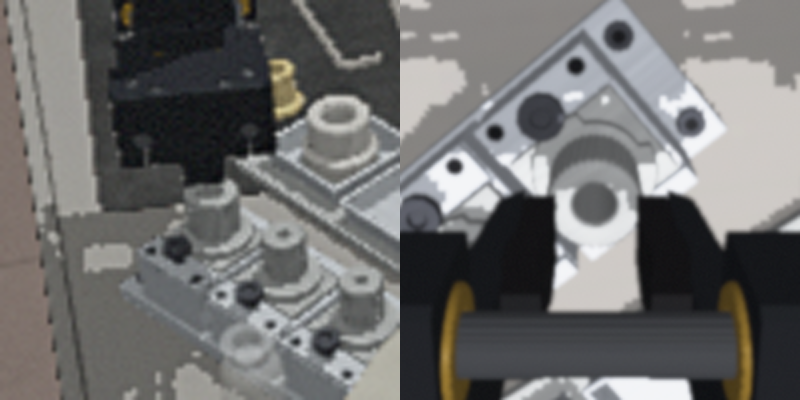

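```bash
python3 - <<'E'
from h import *
s=state();p=np.array(s["position"]);R=np.array(s["eef_rot"]);
for n in("side","wrist"):
    c=cams.camera(n);print(n,c["eye"],"crop transform",)
    f=(lambda q:((q-[170,160])*4)) if n=="side" else (lambda q:((q-[180,150])*2+[400,0]))
    for nm,q in {"tcp":p,"tip+":p+R@[.010,.022,0],"tip-":p+R@[-.010,.022,0],"body+":p+R@[.0935,-.042,0],"body-":p+R@[-.0935,-.042,0],"bushtop":[.429,.319,.072]}.items():
        print(nm,f(proj(c,q)).round())
E
```

```text
side [ 0.3667137  -0.3656515   0.61059242] crop transform
tcp [205. 187.]
tip+ [207. 208.]
tip- [210. 233.]
body+ [188.  17.]
body- [207. 241.]
bushtop [205. 190.]
wrist [0.35653562 0.3271297  0.23472342] crop transform
tcp [596. 206.]
tip+ [628. 176.]
tip- [564. 176.]
body+ [1037.  288.]
body- [155. 289.]
bushtop [595. 204.]
```

```bash
python3 - <<'E'
from h import *
s=state();p=np.array(s["position"]);R=np.array(s["eef_rot"])
out=[]
for n,(u,v,w) in {"side":(165,120,110),"wrist":(190,160,180)}.items():
    c=cams.camera(n);k=396/w;f=lambda q:tuple(int(t) for t in (proj(c,q)-[u,v])*k)
    im=c["pixels"][v:v+w,u:u+w];im=cv2.resize(im,(396,396),interpolation=cv2.INTER_CUBIC)
    im=(255*(im/255.)**.45).astype(np.uint8)
    for sx in(-1,1):
        for sz in (-1,1):
            cv2.line(im,f(p+R@[sx*.0101,.022,sz*.009]),f(p+R@[sx*.0101,-.042,sz*.009]),(0,0,255),1)
        cv2.line(im,f(p+R@[sx*.0101,.022,.009]),f(p+R@[sx*.0101,.022,-.009]),(0,255,0),1)
    out.append(im)
cv2.imwrite("pics/g2.png",np.hstack(out))
E
```

```text
(no output)
```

View pics/g2.png

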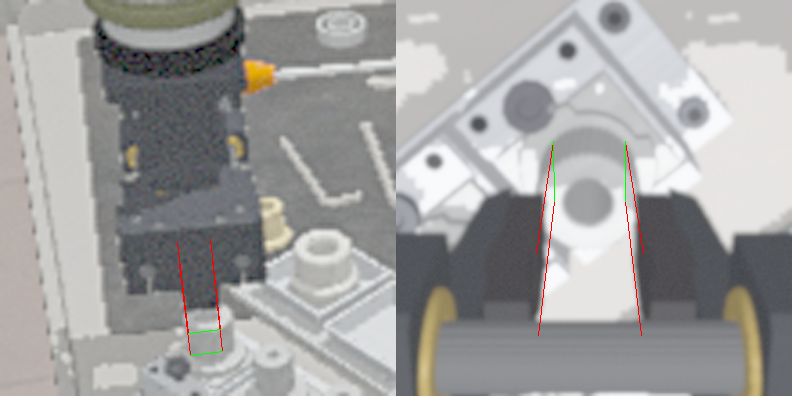

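The side view shows the fingertips ending just above the bush's top. They are about 22 mm higher than the stated tool geometry puts them, so the jaws closed on air at 20 mm. I'll reopen, go down about 16 mm and look again.

Emit:
{"name": "arm_command", "arguments": {"travel": [[0, 0, 0], [0, 0, 0], [0, 0, 0], [0, 0, -0.2], [0, 0, -0.2], [0, 0, -0.15], [0, 0, 0], [0, 0, 0]], "rotation": [[0, 0, 0], [0, 0, 0], [0, 0, 0], [0, 0, 0], [0, 0, 0], [0, 0, 0], [0, 0, 0], [0, 0, 0]], "hand": [45, 45, 45, 45, 45, 45, 45, 45]}}

```text
t: 6.15
position: [0.4285, 0.3192, 0.055]
eef_rot: [[0.108, -0.002, -0.994], [0.994, -0.001, 0.108], [-0.001, -1.0, 0.002]]
force: [0.0, -0.8, -0.0]
grip_width: 0.509
```

```bash
cat > chk.py <<'E'
from h import *
import sys
s=state();p=np.array(s["position"]);R=np.array(s["eef_rot"]);y=R[:,1]
print(s["t"],p.round(4),"ang",np.degrees(np.arctan2(R[1,0],R[0,0])).round(1),"tiltfix",(np.degrees(np.cross(y,[0,0,-1]))/8).round(3),s["grip_width"],np.round(s["force"],1),np.round(s["joints"],1))
out=[]
for n,(u,v,w) in {"side":(180,150,80),"wrist":(190,160,180)}.items():
    c=cams.camera(n)
    im=cv2.resize(c["pixels"][v:v+w,u:u+w],(396,396),interpolation=cv2.INTER_CUBIC)
    out.append((255*(im/255.)**.45).astype(np.uint8))
cv2.imwrite("pics/"+sys.argv[1],np.hstack(out))
E
python3 chk.py g3.png
```

```text
6.15 [0.4285 0.3192 0.055 ] ang 83.8 tiltfix [ 0.005 -0.015  0.   ] 0.5092236220437779 [ 0.  -0.8 -0. ] [ 24.   30.8  90.4   0.   59.  -59.8]
```

View pics/g3.png

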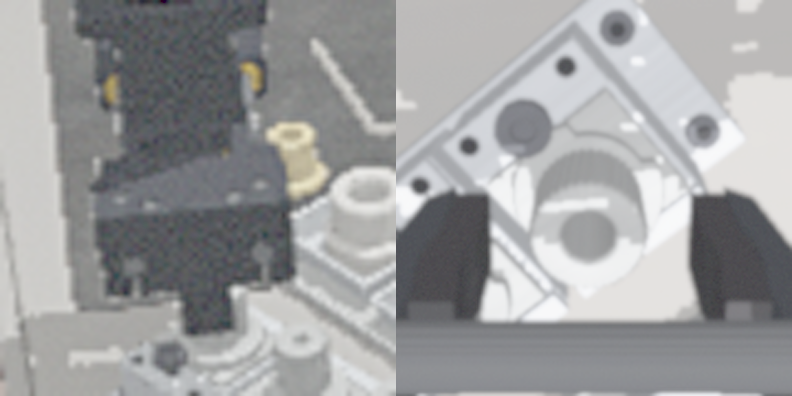

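```bash
python3 - <<'E'
from h import *
c=cams.camera("side")
for y in (.279,.288,.2965):
    print(y,[(z,proj(c,[.4275,y,z]).round(1).tolist()) for z in (.035,.045,.055,.065)])
E
```

```text
0.279 [(0.035, [225.6, 233.9]), (0.045, [225.1, 230.2]), (0.055, [224.7, 226.4]), (0.065, [224.2, 222.5])]
0.288 [(0.035, [224.8, 231.0]), (0.045, [224.4, 227.3]), (0.055, [223.9, 223.5]), (0.065, [223.5, 219.7])]
0.2965 [(0.035, [224.1, 228.4]), (0.045, [223.6, 224.6]), (0.055, [223.2, 220.9]), (0.065, [222.7, 217.0])]
```

```bash
python3 - <<'E'
from h import *
s=state();p=np.array(s["position"]);R=np.array(s["eef_rot"])
c=cams.camera("wrist");f=c["mtx"][0][0];print("f",f)
W=.0448
d=f*W/90.9
for u in(232.7,323.6):
    e,r=ray(c,(u,248.6));r=r/np.dot(r,-np.array(c["rotation"])[:,2]);X=e+r*d
    print("tip world",X.round(4),"in TCP frame",(R.T@(X-p)).round(4))
E
```

```text
f 317.80875760539715
tip world [0.4165 0.2981 0.0717] in TCP frame [-0.0223 -0.0164  0.0098]
tip world [0.4214 0.3427 0.0717] in TCP frame [ 0.0225 -0.0164  0.0097]
```

Both cameras put the real fingertips about 10–15 mm above the TCP reading, not 22 mm below it, and the empty closing agrees. Going down another 14 mm while checking force.

Emit:
{"name": "arm_command", "arguments": {"travel": [[0, 0, -0.15], [0, 0, -0.15], [0, 0, -0.16], [0, 0, 0], [0, 0, 0]], "rotation": [[0, 0, 0], [0, 0, 0], [0, 0, 0], [0, 0, 0], [0, 0, 0]], "hand": [45, 45, 45, 45, 45]}}

```text
t: 6.85
position: [0.4287, 0.3193, 0.0404]
eef_rot: [[0.108, -0.001, -0.994], [0.994, -0.0, 0.108], [-0.0, -1.0, 0.001]]
force: [0.4, 0.1, 0.5]
grip_width: 0.515
```

```bash
python3 chk.py g4.png
```

```text
6.85 [0.4287 0.3193 0.0404] ang 83.8 tiltfix [ 0.002 -0.008  0.   ] 0.5147988848326617 [0.4 0.1 0.5] [ 24.   32.   91.2   0.   56.9 -59.8]
```

View pics/g4.png

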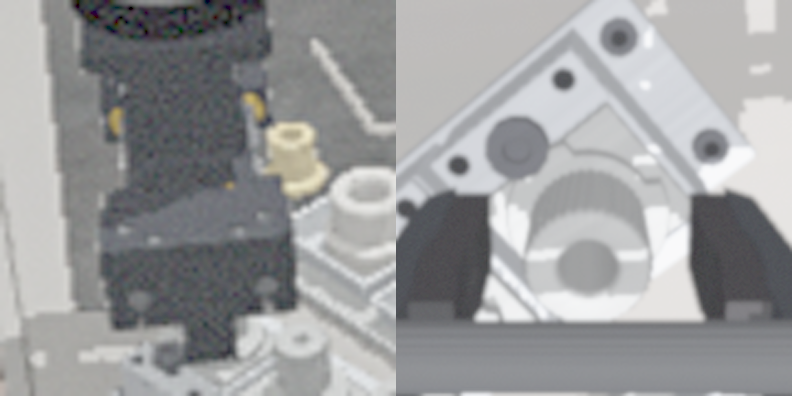

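Emit:
{"name": "arm_command", "arguments": {"travel": [[0, 0, 0], [0, 0, 0], [0, 0, 0], [0, 0, 0], [0, 0, 0]], "rotation": [[0, 0, 0], [0, 0, 0], [0, 0, 0], [0, 0, 0], [0, 0, 0]], "hand": [15, 15, 15, 15, 15], "force": 60}}

```text
t: 7.45
position: [0.4288, 0.3192, 0.0407]
eef_rot: [[0.108, -0.0, -0.994], [0.994, -0.0, 0.108], [-0.0, -1.0, 0.0]]
force: [0.7, 0.2, -0.8]
grip_width: 0.305
```

Holding at 27 mm. Turning counter-clockwise, no lift yet.

Emit:
{"name": "arm_command", "arguments": {"travel": [[0, 0, 0], [0, 0, 0], [0, 0, 0], [0, 0, 0]], "rotation": [[0, 0, 0.8], [0, 0, 0.8], [0, 0, 0.8], [0, 0, 0.8]], "hand": [15, 15, 15, 15]}}

```text
t: 7.85
position: [0.4288, 0.3184, 0.0407]
eef_rot: [[-0.346, -0.001, -0.938], [0.938, -0.002, -0.346], [-0.002, -1.0, 0.001]]
force: [-0.2, -1.8, -0.3]
grip_width: 0.304
```

```bash
cat > st.py <<'E'
from h import *
s=state();p=np.array(s["position"]);R=np.array(s["eef_rot"]);y=R[:,1]
print(s["t"],p.round(4),"ang",np.degrees(np.arctan2(R[1,0],R[0,0])).round(1),"tiltfix",(np.degrees(np.cross(y,[0,0,-1]))/8).round(3),round(s["grip_width"],3),"F",np.round(s["force"],1),"T",np.round(s["torque"],2),np.round(s["joints"],1))
E
python3 st.py
```

```text
7.85 [0.4288 0.3184 0.0407] ang 110.3 tiltfix [ 0.015 -0.004  0.   ] 0.304 F [-0.2 -1.8 -0.3] T [-0.21 -0.09 -0.06] [ 23.9  32.   91.2  -0.1  56.9 -86.3]
```

Emit:
{"name": "arm_command", "arguments": {"travel": [[0, 0.02, 0], [0, 0, 0], [0, 0, 0], [0, 0, 0], [0, 0, 0], [0, 0, 0], [0, 0, 0]], "rotation": [[0, 0, 0.9], [0, 0, 0.9], [0, 0, 0.9], [0, 0, 0.9], [0, 0, 0.8], [0, 0, 0], [0, 0, 0]], "hand": [15, 15, 15, 15, 15, 15, 15]}}

```text
t: 8.55
position: [0.4293, 0.3174, 0.0407]
eef_rot: [[-0.837, 0.002, -0.547], [0.547, -0.005, -0.837], [-0.004, -1.0, 0.003]]
force: [0.5, 0.3, 0.5]
grip_width: 0.304
```

```bash
python3 st.py; sed -i 's/cx,cy=.4295,.318/cx,cy=.429,.319/' look.py; python3 look.py w5.png
```

```text
8.55 [0.4293 0.3174 0.0407] ang 146.8 tiltfix [0.033 0.015 0.   ] 0.304 F [0.5 0.3 0.5] T [-0.04  0.01  0.1 ] [  23.9   31.9   91.3   -0.3   56.8 -122.7]
8.6 [0.42933327 0.31740643 0.0407328 ] [  23.9   31.9   91.3   -0.3   56.8 -122.7]
bush_grip [278.8 268.9] 0.96 [0.4284 0.3183]
sleeve_mouth [177.7  87. ] 0.22 [0.4216 0.2205]
lock_screw [296.5 222.8] 0.55 [0.4093 0.305 ]
block_large [278.  230.7] 0.83 [0.428  0.3166]
```

View pics/w5.png

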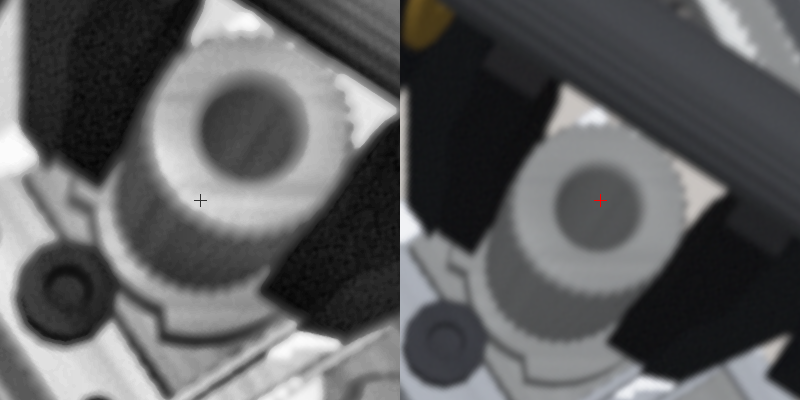

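The view confirms the notch now faces the lock screw (notch middle ≈ 214°, screw direction ≈ 212–214°). Starting the twist-and-lift strokes: ±13°, about 0.6 mm lift per stroke, none in the reversal rows.

Emit:
{"name": "arm_command", "arguments": {"travel": [[0, 0, 0], [0, 0, 0.007], [0, 0, 0], [0, 0, 0.007], [0, 0, 0.007], [0, 0, 0.007], [0, 0, 0], [0, 0, 0.007], [0, 0, 0.007], [0, 0, 0.007]], "rotation": [[0.02, 0.01, 0.85], [0, 0, 0.85], [0, 0, -0.85], [0, 0, -0.85], [0, 0, -0.85], [0, 0, -0.85], [0, 0, 0.85], [0, 0, 0.85], [0, 0, 0.85], [0, 0, 0.85]], "hand": [15, 15, 15, 15, 15, 15, 15, 15, 15, 15]}}

```text
t: 9.8
position: [0.4297, 0.3172, 0.0412]
eef_rot: [[-0.942, 0.001, -0.337], [0.337, -0.002, -0.942], [-0.002, -1.0, 0.002]]
force: [1.3, -1.4, -1.7]
grip_width: 0.301
```

```bash
python3 st.py
```

```text
9.8 [0.4297 0.3172 0.0412] ang 160.3 tiltfix [0.015 0.007 0.   ] 0.301 F [ 1.3 -1.4 -1.7] T [-0.11 -0.22  0.  ] [  23.8   31.9   91.3   -0.2   56.8 -136.4]
```

Emit:
{"name": "arm_command", "arguments": {"travel": [[0, 0, 0], [0, 0, 0.012], [0, 0, 0.012], [0, 0, 0.012], [0, 0, 0], [0, 0, 0.012], [0, 0, 0.012], [0, 0, 0.012]], "rotation": [[0, 0, -0.85], [0, 0, -0.85], [0, 0, -0.85], [0, 0, -0.85], [0, 0, 0.85], [0, 0, 0.85], [0, 0, 0.85], [0, 0, 0.85]], "hand": [15, 15, 15, 15, 15, 15, 15, 15]}}

```text
t: 10.6
position: [0.4296, 0.3172, 0.0418]
eef_rot: [[-0.939, -0.0, -0.344], [0.344, -0.003, -0.939], [-0.001, -1.0, 0.003]]
force: [1.8, -0.7, -4.0]
grip_width: 0.302
```

```bash
python3 st.py; python3 - <<'E'
from h import *
c=cams.camera("top")
for l in("bush_grip","sleeve_mouth"): print([(np.round(x["point"],1).tolist(),round(x["confidence"],2)) for x in cams.landmark_of(c,l)[:3]])
E
```

```text
10.6 [0.4296 0.3172 0.0418] ang 159.9 tiltfix [ 0.02  -0.002  0.   ] 0.302 F [ 1.8 -0.7 -4. ] T [-0.11 -0.26 -0.03] [  23.8   31.9   91.2   -0.2   57.  -136. ]
[([347.8, 277.6], 0.75), ([208.5, 119.7], 0.71)]
[]
```

Emit:
{"name": "arm_command", "arguments": {"travel": [[0, 0, 0], [0, 0, 0.018], [0, 0, 0.018], [0, 0, 0.018], [0, 0, 0], [0, 0, 0.018], [0, 0, 0.018], [0, 0, 0.018]], "rotation": [[0, 0, -0.85], [0, 0, -0.85], [0, 0, -0.85], [0, 0, -0.85], [0, 0, 0.85], [0, 0, 0.85], [0, 0, 0.85], [0, 0, 0.85]], "hand": [15, 15, 15, 15, 15, 15, 15, 15]}}

```text
t: 11.55
position: [0.4294, 0.3172, 0.0435]
eef_rot: [[-0.922, -0.001, -0.388], [0.388, -0.004, -0.922], [-0.0, -1.0, 0.004]]
force: [3.5, -1.3, -4.5]
grip_width: 0.302
```

```bash
python3 st.py
```

```text
11.55 [0.4294 0.3172 0.0435] ang 157.2 tiltfix [ 0.025 -0.01   0.   ] 0.302 F [ 3.5 -1.3 -4.5] T [-0.13 -0.44 -0.12] [  23.8   31.7   91.    -0.2   57.4 -133.2]
```

Emit:
{"name": "arm_command", "arguments": {"travel": [[0, 0, 0], [0, 0, 0.016], [0, 0, 0.016], [0, 0, 0.016], [0, 0, 0], [0, 0, 0.016], [0, 0, 0.016], [0, 0, 0.016], [0, 0, 0], [0, 0, 0.016], [0, 0, 0.016], [0, 0, 0.016]], "rotation": [[0.01, 0, -0.85], [0.01, 0, -0.85], [0, 0, -0.85], [0, 0, -0.85], [0, 0, 0.85], [0, 0, 0.85], [0, 0, 0.85], [0, 0, 0.85], [0, 0, -0.85], [0, 0, -0.85], [0, 0, -0.85], [0, 0, -0.85]], "hand": [15, 15, 15, 15, 15, 15, 15, 15, 15, 15, 15, 15]}}

```text
t: 12.75
position: [0.4287, 0.3176, 0.0455]
eef_rot: [[-0.595, -0.005, -0.804], [0.804, 0.001, -0.595], [0.004, -1.0, 0.004]]
force: [1.5, 1.2, -4.2]
grip_width: 0.298
```

```bash
python3 st.py
```

```text
12.75 [0.4287 0.3176 0.0455] ang 126.5 tiltfix [-0.006 -0.036 -0.   ] 0.298 F [ 1.5  1.2 -4.2] T [ 0.22 -0.23  0.06] [  23.7   31.5   91.     0.2   57.7 -102.9]
```

Emit:
{"name": "arm_command", "arguments": {"travel": [[0, 0, 0], [0, 0, 0.016], [0, 0, 0.016], [0, 0, 0.016], [0, 0, 0], [0, 0, 0.016], [0, 0, 0.016], [0, 0, 0.016]], "rotation": [[0, -0.02, 0.95], [0, -0.02, 0.95], [0, 0, 0.95], [0, 0, 0.95], [0, 0, -0.78], [0, 0, -0.78], [0, 0, -0.78], [0, 0, -0.78]], "hand": [15, 15, 15, 15, 15, 15, 15, 15]}}

```text
t: 13.55
position: [0.4287, 0.3175, 0.047]
eef_rot: [[-0.645, -0.0, -0.764], [0.764, -0.0, -0.645], [0.0, -1.0, 0.0]]
force: [1.6, 1.6, -4.2]
grip_width: 0.298
```

```bash
cat >> st.py <<'E'
c=cams.camera("wrist");print("wrist",[(l,np.round(x["point"],1).tolist(),round(x["confidence"],2)) for l in("bush_grip","sleeve_mouth","lock_screw") for x in cams.landmark_of(c,l)[:1]])
g=cv2.cvtColor(c["pixels"],cv2.COLOR_BGR2GRAY);cv2.imwrite("pics/last_%.2f.png"%s["t"],c["pixels"])
q=cv2.HoughCircles(cv2.GaussianBlur(g[220:330,220:340],(3,3),0),cv2.HOUGH_GRADIENT,1.2,60,param1=80,param2=15,minRadius=8,maxRadius=22);print("bore",None if q is None else (q[0][:2]+[220,220,0]).round(1))
E
python3 st.py; python3 - <<'E'
import cv2,numpy as np
g=cv2.imread("pics/last_13.55.png",0)
E
ls pics | grep last
```

```text
13.55 [0.4287 0.3175 0.047 ] ang 130.2 tiltfix [ 0.001 -0.003  0.   ] 0.298 F [ 1.6  1.6 -4.2] T [ 0.19 -0.17  0.08] [  23.8   31.3   91.     0.    57.6 -106.4]
wrist [('bush_grip', [278.0, 267.9], 0.64), ('lock_screw', [280.2, 216.4], 0.68)]
bore [[277.  280.6  13.3]
 [237.4 226.6  15.8]]
last_13.55.png
```

Emit:
{"name": "arm_command", "arguments": {"travel": [[0, 0, 0], [0, 0, 0.017], [0, 0, 0.017], [0, 0, 0.017], [0, 0, 0], [0, 0, 0.017], [0, 0, 0.017], [0, 0, 0.017], [0, 0, 0], [0, 0, 0.017], [0, 0, 0.017], [0, 0, 0.017]], "rotation": [[0, 0, 0.88], [0, 0, 0.88], [0, 0, 0.88], [0, 0, 0.88], [0, 0, -0.82], [0, 0, -0.82], [0, 0, -0.82], [0, 0, -0.82], [0, 0, 0.85], [0, 0, 0.85], [0, 0, 0.85], [0, 0, 0.85]], "hand": [15, 15, 15, 15, 15, 15, 15, 15, 15, 15, 15, 15]}}

```text
t: 14.95
position: [0.4294, 0.3169, 0.0501]
eef_rot: [[-0.95, 0.0, -0.311], [0.311, -0.002, -0.95], [-0.001, -1.0, 0.001]]
force: [2.4, 0.1, -5.4]
grip_width: 0.303
```

```bash
python3 st.py
```

```text
14.95 [0.4294 0.3169 0.0501] ang 161.9 tiltfix [0.011 0.003 0.   ] 0.303 F [ 2.4  0.1 -5.4] T [-0.01 -0.39 -0.04] [ 2.380e+01  3.110e+01  9.080e+01 -1.000e-01  5.810e+01 -1.381e+02]
wrist [('bush_grip', [278.2, 270.5], 0.58), ('lock_screw', [305.0, 221.6], 0.68)]
bore [[267.4 248.2  21.3]]
```

Emit:
{"name": "arm_command", "arguments": {"travel": [[0, 0, 0], [0, 0, 0.015], [0, 0, 0.015], [0, 0, 0.015], [0, 0, 0], [0, 0, 0.015], [0, 0, 0.015], [0, 0, 0.015], [0, 0, 0], [0, 0, 0.015], [0, 0, 0.015], [0, 0, 0.015]], "rotation": [[0, 0, -0.88], [0, 0, -0.88], [0, 0, -0.88], [0, 0, -0.88], [0, 0, 0.85], [0, 0, 0.85], [0, 0, 0.85], [0, 0, 0.85], [0, 0, -0.85], [0, 0, -0.85], [0, 0, -0.85], [0, 0, -0.85]], "hand": [15, 15, 15, 15, 15, 15, 15, 15, 15, 15, 15, 15]}}

```text
t: 16.35
position: [0.4285, 0.3174, 0.0544]
eef_rot: [[-0.648, -0.002, -0.761], [0.761, -0.001, -0.648], [0.0, -1.0, 0.002]]
force: [0.9, 0.7, -4.2]
grip_width: 0.302
```

```bash
python3 st.py
```

```text
16.35 [0.4285 0.3174 0.0544] ang 130.4 tiltfix [ 0.006 -0.012  0.   ] 0.302 F [ 0.9  0.7 -4.2] T [ 0.26 -0.14 -0.04] [  23.8   30.7   90.6   -0.    58.8 -106.6]
wrist [('bush_grip', [278.0, 269.4], 0.65), ('lock_screw', [280.8, 210.0], 0.83)]
bore [[277.  280.6  13.2]
 [237.4 233.8  11.7]]
```

Emit:
{"name": "arm_command", "arguments": {"travel": [[0, 0, 0], [0, 0, 0.01], [0, 0, 0.01], [0, 0, 0.01], [0, 0, 0], [0, 0, 0.01], [0, 0, 0.01], [0, 0, 0.01], [0, 0, 0], [0, 0, 0.01], [0, 0, 0.01], [0, 0, 0.01]], "rotation": [[0, 0, 0.88], [0, 0, 0.88], [0, 0, 0.88], [0, 0, 0.88], [0, 0, -0.85], [0, 0, -0.85], [0, 0, -0.85], [0, 0, -0.85], [0, 0, 0.85], [0, 0, 0.85], [0, 0, 0.85], [0, 0, 0.85]], "hand": [15, 15, 15, 15, 15, 15, 15, 15, 15, 15, 15, 15]}}

```text
t: 17.75
position: [0.4276, 0.3166, 0.0586]
eef_rot: [[-0.949, -0.002, -0.314], [0.314, -0.004, -0.949], [0.0, -1.0, 0.004]]
force: [0.7, -0.3, -1.1]
grip_width: 0.298
```

```bash
python3 st.py
```

```text
17.75 [0.4276 0.3166 0.0586] ang 161.7 tiltfix [ 0.025 -0.012  0.   ] 0.298 F [ 0.7 -0.3 -1.1] T [ 0.13 -0.01 -0.05] [  23.8   30.3   90.5   -0.2   59.3 -137.8]
wrist [('bush_grip', [278.6, 266.7], 0.82), ('lock_screw', [300.8, 217.8], 0.72)]
bore [[275.8 280.6  12.1]
 [313.  227.8  17.4]]
```

Emit:
{"name": "arm_command", "arguments": {"travel": [[0, 0, 0.01], [0, 0, 0.02], [0, 0, 0.02], [0, 0, 0.04], [0, 0, 0.1], [0, 0, 0.2], [0, 0, 0.4], [0, 0, 0.5], [0, 0, 0.3], [0, 0, 0], [0, 0, 0]], "rotation": [[0.02, 0, -0.85], [0, 0, -0.85], [0, 0, -0.85], [0, 0, -0.85], [0, 0, 0], [0, 0, 0], [0, 0, 0], [0, 0, 0], [0, 0, 0], [0, 0, 0], [0, 0, 0]], "hand": [15, 15, 15, 15, 15, 15, 15, 15, 15, 15, 15]}}

```text
t: 19.05
position: [0.4267, 0.3163, 0.109]
eef_rot: [[-0.68, -0.004, -0.733], [0.733, -0.0, -0.68], [0.002, -1.0, 0.003]]
force: [-0.6, 0.5, -1.6]
grip_width: 0.302
```

```bash
python3 st.py; python3 - <<'E'
from h import *
t=cams.camera("top");s=cams.camera("side")
for l in("bush_grip","dish_empty","sleeve_mouth","sleeve"):
    print(l,[[(np.round(x["point"],1).tolist(),round(x["confidence"],2)) for x in cams.landmark_of(c,l)[:3]] for c in(t,s)])
a=cv2.resize(s["pixels"][150:260,170:310],(560,440),interpolation=cv2.INTER_CUBIC)
w=cams.camera("wrist")["pixels"];b=cv2.resize(w[190:340,200:360],(0,0),fx=1.5,fy=1.5,interpolation=cv2.INTER_CUBIC)
o=np.zeros((440,560+240,3),np.uint8);o[:,:560]=a;o[:225,560:]=b;o=(255*(o/255.)**.5).astype(np.uint8);cv2.imwrite("pics/lift.png",o)
E
```

```text
19.05 [0.4267 0.3163 0.109 ] ang 132.8 tiltfix [ 0.001 -0.026  0.   ] 0.302 F [-0.6  0.5 -1.6] T [ 0.08  0.   -0.03] [ 2.370e+01  2.640e+01  8.730e+01  1.000e-01  6.650e+01 -1.091e+02]
wrist [('bush_grip', [279.1, 267.3], 0.85), ('sleeve_mouth', [277.1, 221.1], 0.88), ('lock_screw', [282.7, 190.7], 0.64)]
bore [[284.2 249.4  21.3]
 [224.2 226.6   8.8]]
bush_grip [[([206.0, 122.1], 0.77)], [([235.6, 291.3], 0.82), ([218.6, 187.9], 0.81)]]
dish_empty [[([236.8, 210.8], 0.7)], [([255.4, 202.7], 0.54)]]
sleeve_mouth [[], [([222.0, 214.0], 0.65)]]Traceback (most recent call last):
  File "<stdin>", line 4, in <module>
ValueError: it knows: ball_bearing, block_large, block_small, bush_grip, die, dish_empty, lock_screw, sleeve_mouth, vial_far, vial_near
```

The bush is out: the wrist carries its weight (1.6 N) and the side camera sees the grip raised. Moving over the empty dish.

Emit:
{"name": "arm_command", "arguments": {"travel": [[0.3, 0.08, 0], [0.65, 0.15, 0], [0.65, 0.15, 0], [0.65, 0.15, 0], [0.65, 0.15, 0], [0.65, 0.15, 0], [0.3, 0.07, 0], [0, 0, 0], [0, 0, 0], [0, 0, 0]], "rotation": [[0, 0, 0], [0, 0, 0], [0, 0, 0], [0, 0, 0], [0, 0, 0], [0, 0, 0], [0, 0, 0], [0, 0, 0], [0, 0, 0], [0, 0, 0]], "hand": [15, 15, 15, 15, 15, 15, 15, 15, 15, 15]}}

```text
t: 20.65
position: [0.5503, 0.3447, 0.1079]
eef_rot: [[-0.679, -0.003, -0.734], [0.734, -0.0, -0.679], [0.002, -1.0, 0.003]]
force: [-1.2, 0.3, -0.7]
grip_width: 0.302
```

```bash
python3 st.py; python3 - <<'E'
from h import *
t=cams.camera("top");s=cams.camera("side");w=cams.camera("wrist")
for l in("bush_grip","dish_empty","die","ball_bearing","sleeve_mouth"):
    for c,n in((t,"t"),(s,"s"),(w,"w")): print(l,n,[(np.round(x["point"],1).tolist(),round(x["confidence"],2)) for x in cams.landmark_of(c,l)[:2]])
P=[[.543,.343,.004],[.543,.343,.14]]
for c in(t,s,w): print([proj(c,q).round(1).tolist() for q in P])
a=cv2.resize(s["pixels"][150:250,180:320],(560,400),interpolation=cv2.INTER_CUBIC)
b=cv2.resize(w["pixels"][150:350,200:360],(240,300),interpolation=cv2.INTER_CUBIC)
o=np.zeros((400,800,3),np.uint8);o[:,:560]=a;o[:300,560:]=b;cv2.imwrite("pics/lift.png",(255*(o/255.)**.6).astype(np.uint8))
E
```

```text
20.65 [0.5503 0.3447 0.1079] ang 132.8 tiltfix [ 0.001 -0.025  0.   ] 0.302 F [-1.2  0.3 -0.7] T [ 0.05 -0.01  0.06] [ 2.160e+01  3.700e+01  6.680e+01  1.000e-01  7.630e+01 -1.112e+02]
wrist [('bush_grip', [277.5, 270.3], 0.97), ('sleeve_mouth', [369.6, 64.4], 0.59), ('lock_screw', [385.4, 16.2], 0.75)]
bore [[277.  286.6  18.4]
 [327.4 226.6  15.8]]
bush_grip t [([346.3, 276.5], 0.84), ([205.8, 124.7], 0.8)]
bush_grip s [([235.9, 295.2], 0.62), ([276.8, 168.4], 0.57)]
bush_grip w [([280.0, 268.6], 0.84)]
dish_empty t [([235.6, 214.0], 0.76)]
dish_empty s [([272.4, 214.7], 0.59)]
dish_empty w []
die t [([205.5, 227.9], 0.55)]
die s [([241.7, 238.0], 0.6), ([252.6, 200.6], 0.55)]
die w [([356.6, 221.2], 0.6), ([371.5, 65.2], 0.24)]
ball_bearing t [([263.0, 194.8], 0.42)]
ball_bearing s [([275.5, 211.0], 0.16)]
ball_bearing w [([200.1, 179.4], 0.78)]
sleeve_mouth t []
sleeve_mouth s [([222.2, 216.1], 0.81)]
sleeve_mouth w [([384.8, 15.4], 0.71), ([371.4, 65.5], 0.68)]
[[237.3, 213.0], [230.5, 205.6]]
[[273.4, 216.1], [272.3, 164.1]]
[[281.2, 195.4], [285.1, 268.2]]
```

View pics/lift.png

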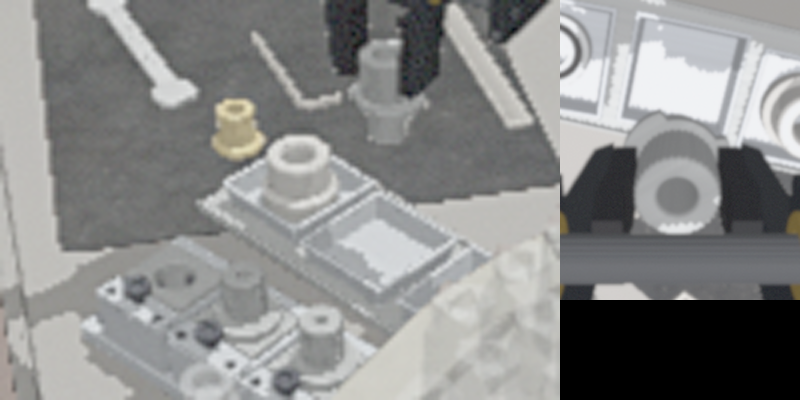

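The side view shows the bush held upright over the tray, its sleeve home with the bore empty, and the empty dish in the middle. The estimates agree within 3 mm. Lowering now.

Emit:
{"name": "arm_command", "arguments": {"travel": [[-0.14, 0, -0.1], [-0.14, 0, -0.3], [0, 0, -0.5], [0, 0, -0.5], [0, 0, -0.5], [0, 0, -0.35], [0, 0, -0.15], [0, 0, 0], [0, 0, 0]], "rotation": [[0, -0.02, 0], [0, 0, 0], [0, 0, 0], [0, 0, 0], [0, 0, 0], [0, 0, 0], [0, 0, 0], [0, 0, 0], [0, 0, 0]], "hand": [15, 15, 15, 15, 15, 15, 15, 15, 15]}}

```text
t: 22.65
position: [0.5389, 0.3447, 0.0307]
eef_rot: [[-0.68, -0.001, -0.734], [0.734, -0.001, -0.68], [0.001, -1.0, 0.001]]
force: [0.1, -0.2, -1.0]
grip_width: 0.299
```

```bash
python3 st.py
```

```text
22.65 [0.5389 0.3447 0.0307] ang 132.8 tiltfix [ 0.004 -0.011  0.   ] 0.299 F [ 0.1 -0.2 -1. ] T [ 0.1   0.06 -0.02] [  22.    40.9   73.4    0.    65.8 -110.8]
wrist [('bush_grip', [276.9, 270.3], 0.56), ('sleeve_mouth', [404.3, 57.1], 0.9), ('lock_screw', [403.7, 55.3], 0.47)]
bore [[279.4 286.6  18.7]
 [307.  229.   18.7]]
```

Foot estimated at about z = 0.010. Going down in small steps until it touches.

Emit:
{"name": "arm_command", "arguments": {"travel": [[0.05, 0, -0.05], [0.05, 0, -0.05], [0, 0, 0], [0, 0, 0]], "rotation": [[0, 0, 0], [0, 0, 0], [0, 0, 0], [0, 0, 0]], "hand": [15, 15, 15, 15]}}

```text
t: 23.25
position: [0.5428, 0.3448, 0.0286]
eef_rot: [[-0.68, 0.001, -0.734], [0.734, 0.0, -0.68], [-0.0, -1.0, -0.001]]
force: [-0.2, 1.1, -1.1]
grip_width: 0.299
```

Emit:
{"name": "arm_command", "arguments": {"travel": [[0, 0, -0.04], [0, 0, -0.04], [0, 0, 0]], "rotation": [[0, 0, 0], [0, 0, 0], [0, 0, 0]], "hand": [15, 15, 15]}}

```text
t: 23.55
position: [0.5435, 0.3453, 0.0284]
eef_rot: [[-0.68, 0.004, -0.734], [0.734, 0.002, -0.68], [-0.001, -1.0, -0.004]]
force: [-0.1, -0.5, -0.8]
grip_width: 0.299
```

Emit:
{"name": "arm_command", "arguments": {"travel": [[0, 0, -0.08], [0, 0, 0], [0, 0, 0]], "rotation": [[0, -0.02, 0], [0, 0, 0], [0, 0, 0]], "hand": [15, 15, 15]}}

```text
t: 23.85
position: [0.5446, 0.3461, 0.0284]
eef_rot: [[-0.68, 0.011, -0.733], [0.734, 0.004, -0.68], [-0.004, -1.0, -0.011]]
force: [-0.5, 0.7, 0.2]
grip_width: 0.298
```

Emit:
{"name": "arm_command", "arguments": {"travel": [[0, 0, -0.06], [0, 0, 0], [0, 0, 0]], "rotation": [[0, 0, 0], [0, 0, 0], [0, 0, 0]], "hand": [15, 15, 15]}}

```text
t: 24.15
position: [0.5455, 0.3466, 0.0281]
eef_rot: [[-0.68, 0.014, -0.733], [0.734, 0.006, -0.68], [-0.005, -1.0, -0.014]]
force: [-0.1, 1.6, 0.4]
grip_width: 0.301
```

```bash
python3 st.py
```

```text
24.15 [0.5455 0.3466 0.0281] ang 132.8 tiltfix [-0.04   0.098  0.   ] 0.301 F [-0.1  1.6  0.4] T [0.12 0.04 0.03] [  22.    41.3   73.1    0.    64.8 -110.9]
wrist [('bush_grip', [274.7, 269.6], 0.8), ('sleeve_mouth', [415.6, 38.7], 0.93), ('lock_screw', [186.1, 15.9], 0.61)]
bore [[278.2 283.   15. ]]
```

Emit:
{"name": "arm_command", "arguments": {"travel": [[-0.05, -0.03, -0.05], [0, 0, 0], [0, 0, 0]], "rotation": [[-0.04, 0.1, 0], [0, 0, 0], [0, 0, 0]], "hand": [15, 15, 15]}}

```text
t: 24.65
position: [0.5456, 0.3464, 0.0281]
eef_rot: [[-0.68, 0.003, -0.734], [0.734, 0.002, -0.68], [-0.001, -1.0, -0.004]]
force: [0.3, 0.5, 2.6]
grip_width: 0.299
```

```bash
python3 st.py; python3 - <<'E'
from h import *
s=cams.camera("side");print([(np.round(x["point"],1).tolist(),round(x["confidence"],2)) for x in cams.landmark_of(s,"bush_grip")[:3]])
for z in(.042,.047,.052,.057):print(z,proj(s,[.544,.345,z]).round(1))
E
```

```text
24.65 [0.5456 0.3464 0.0281] ang 132.8 tiltfix [-0.013  0.025  0.   ] 0.299 F [0.3 0.5 2.6] T [0.18 0.08 0.02] [  21.9   41.5   72.5    0.    65.7 -110.9]
wrist [('bush_grip', [279.4, 267.5], 0.58), ('sleeve_mouth', [413.4, 40.5], 0.94)]
bore [[278.2 283.   15.3]]
[([236.4, 296.5], 0.69), ([276.6, 199.3], 0.51)]
0.042 [273.4 201.9]
0.047 [273.3 200.1]
0.052 [273.3 198.2]
0.057 [273.2 196.4]
```

Emit:
{"name": "arm_command", "arguments": {"travel": [[-0.03, 0, -0.07], [0, 0, 0]], "rotation": [[0, 0.03, 0], [0, 0, 0]], "hand": [15, 15]}}

```text
t: 25.15
position: [0.546, 0.3466, 0.0282]
eef_rot: [[-0.68, 0.003, -0.734], [0.734, 0.003, -0.68], [-0.0, -1.0, -0.004]]
force: [0.2, -0.8, -1.2]
grip_width: 0.305
```

Emit:
{"name": "arm_command", "arguments": {"travel": [[-0.02, 0, -0.15], [-0.02, 0, -0.15]], "rotation": [[0, 0.02, 0], [0, 0.02, 0]], "hand": [15, 15]}}

```text
t: 25.35
position: [0.5479, 0.3482, 0.0278]
eef_rot: [[-0.68, 0.009, -0.733], [0.733, 0.008, -0.68], [-0.001, -1.0, -0.012]]
force: [-9.8, -5.1, 39.3]
grip_width: 0.3
```

```bash
python3 st.py
```

```text
25.35 [0.5479 0.3482 0.0278] ang 132.8 tiltfix [-0.055  0.065  0.   ] 0.3 F [-9.8 -5.1 39.3] T [-0.71  1.82  0.01] [  21.9   41.6   72.4    0.2   65.3 -111. ]
wrist [('bush_grip', [279.4, 269.9], 0.72), ('sleeve_mouth', [416.6, 29.4], 0.72)]
bore [[283. 277.  20.]]
```

A 39 N contact with no motion means the foot is on the dish floor. Relaxing, levelling and then opening.

Emit:
{"name": "arm_command", "arguments": {"travel": [[-0.06, -0.05, 0.02], [0, 0, 0], [0, 0, 0]], "rotation": [[-0.05, 0.06, 0], [0, 0, 0], [0, 0, 0]], "hand": [15, 15, 15]}}

```text
t: 25.85
position: [0.5451, 0.3462, 0.0287]
eef_rot: [[-0.68, -0.0, -0.733], [0.733, -0.0, -0.68], [0.0, -1.0, 0.0]]
force: [-0.0, -0.2, -1.3]
grip_width: 0.299
```

```bash
python3 st.py
```

```text
25.85 [0.5451 0.3462 0.0287] ang 132.8 tiltfix [ 0.002 -0.002  0.   ] 0.299 F [-0.  -0.2 -1.3] T [ 0.11  0.02 -0.01] [  21.9   41.5   72.4   -0.    66.1 -110.9]
wrist [('bush_grip', [278.7, 268.3], 0.57), ('sleeve_mouth', [418.4, 37.7], 0.62)]
bore [[284.2 275.8  21.3]]
```

Emit:
{"name": "arm_command", "arguments": {"travel": [[0, 0, 0], [0, 0, 0], [0, 0, 0], [0, 0, 0], [0, 0, 0]], "rotation": [[0, 0, 0], [0, 0, 0], [0, 0, 0], [0, 0, 0], [0, 0, 0]], "hand": [44, 44, 44, 44, 44]}}

```text
t: 26.55
position: [0.5454, 0.3463, 0.0284]
eef_rot: [[-0.68, -0.0, -0.733], [0.733, -0.0, -0.68], [0.0, -1.0, 0.0]]
force: [-0.2, -0.7, -0.1]
grip_width: 0.499
```

Emit:
{"name": "arm_command", "arguments": {"travel": [[0, 0, 0.2], [0, 0, 0.5], [0, 0, 0.8], [0, 0, 0.9], [0, 0, 0.9], [0, 0, 0.9], [0, 0, 0.5], [0, 0, 0], [0, 0, 0]], "rotation": [[0, 0, 0], [0, 0, 0], [0, 0, 0], [0, 0, 0], [0, 0, 0], [0, 0, 0], [0, 0, 0], [0, 0, 0], [0, 0, 0]], "hand": [44, 44, 44, 44, 44, 44, 44, 44, 44]}}

```text
t: 27.45
position: [0.5443, 0.3458, 0.1778]
eef_rot: [[-0.68, 0.001, -0.733], [0.733, 0.0, -0.68], [-0.0, -1.0, -0.001]]
force: [0.7, -0.7, -0.2]
grip_width: 0.497
```

```bash
python3 st.py; python3 - <<'E'
from h import *
t=cams.camera("top");s=cams.camera("side");w=cams.camera("wrist")
for l in("bush_grip","dish_empty","die","ball_bearing","vial_near","vial_far"):
    for c,n in((t,"t"),(s,"s"),(w,"w")): print(l,n,[(np.round(x["point"],1).tolist(),round(x["confidence"],2)) for x in cams.landmark_of(c,l)[:3]])
for c in(t,s,w): print(proj(c,[.544,.345,.047]).round(1))
a=cv2.resize(s["pixels"][150:250,180:320],(560,400),interpolation=cv2.INTER_CUBIC)
b=cv2.resize(w["pixels"][150:350,200:360],(240,300),interpolation=cv2.INTER_CUBIC)
o=np.zeros((400,800,3),np.uint8);o[:,:560]=a;o[:300,560:]=b;cv2.imwrite("pics/end.png",(255*(o/255.)**.7).astype(np.uint8))
E
```

```text
27.45 [0.5443 0.3458 0.1778] ang 132.8 tiltfix [-0.002  0.006  0.   ] 0.497 F [ 0.7 -0.7 -0.2] T [ 0.1   0.01 -0.06] [  21.9   33.2   62.1   -0.    84.7 -110.9]
wrist [('bush_grip', [206.5, 341.5], 0.92), ('sleeve_mouth', [346.3, 80.3], 0.86), ('lock_screw', [352.3, 44.8], 0.77)]
bore [[244.6 285.4   9.9]]
bush_grip t [([345.3, 275.4], 0.73), ([206.1, 121.1], 0.72), ([232.4, 208.3], 0.5)]
bush_grip s [([236.0, 293.0], 0.69), ([277.3, 198.3], 0.55)]
bush_grip w [([276.5, 196.6], 0.76), ([204.3, 342.8], 0.59)]
dish_empty t [([239.8, 210.5], 0.62)]
dish_empty s [([272.4, 212.8], 0.7)]
dish_empty w [([275.0, 185.4], 0.58)]
die t [([205.0, 226.4], 0.48)]
die s [([254.9, 202.1], 0.52)]
die w [([338.9, 206.4], 0.57)]
ball_bearing t [([263.4, 193.3], 0.66), ([289.0, 241.7], 0.58)]
ball_bearing s []
ball_bearing w [([210.1, 170.3], 0.78), ([277.0, 197.0], 0.48)]
vial_near t [([303.0, 268.5], 0.43)]
vial_near s [([235.3, 270.1], 0.94)]
vial_near w [([253.5, 0.0], 0.79)]
vial_far t []
vial_far s [([216.2, 221.0], 0.2)]
vial_far w [([169.3, 221.9], 0.63)]
[234.4 210.4]
[273.3 200.1]
[276.7 194.7]
```

View pics/end.png

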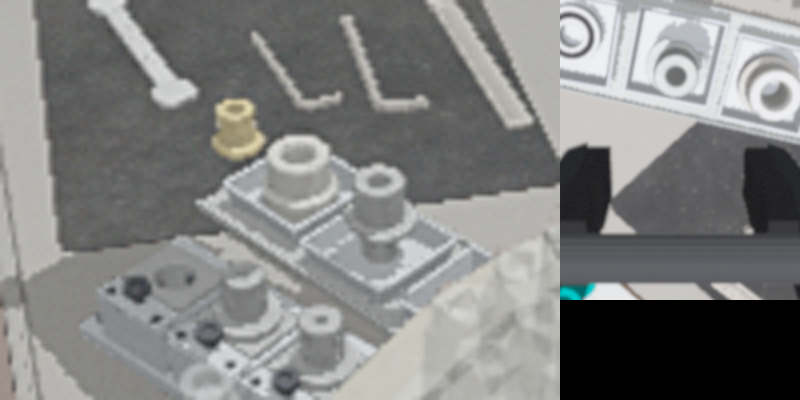

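The bush stands upright in the middle of the empty dish, released. The sleeve is home, the die and bearing are in place, and the gripper is well clear. Handing in.

```bash
python3 -c "
from plant import arm;print(arm.sign_off())"
```

```text
the job is handed in; nothing more can be done
None
```

The seized bush is out of its sleeve and stands upright, foot down, in the empty dish. I handed the job in at about 28 s of the 59 s; no verdict was reported.

**What I did**
- **Turn:** I gripped the bush at 60 N and turned it about 63° counter-clockwise. A wrist picture then showed its notch facing the lock screw.
- **Lift:** I worked it up about 18 mm with ±13–16° strokes. The sampled pull never passed 5.4 N, below the sleeve's 9 N hold. I then lifted it clear, lowered it into the dish until it touched, levelled it, and let go.

**Last checks**
- The final side and wrist pictures show the bush released and upright, within a few millimetres of the dish's centre.
- The sleeve looks seated, with its bore empty. I judged this from the pictures and the low pull, as there was no direct reading of the sleeve joint.
- The die and bearing look unmoved. The near vial was detected where it had been. The far vial was only found by the wrist camera, and I did not compare its position with the start, but nothing came near it.

**What disagreed**
- The fingertips sat about 10–15 mm above the reported tool point, where the description puts them 22 mm below. The first closing therefore shut on air; I corrected the depth from the pictures.
- One stretch of strokes rose about 1.4 mm per stroke, above the roughly 1 mm limit. The pull stayed near 4 N and the sleeve did not appear to move.
- A firm push to confirm the foot was on the dish floor peaked at about 39 N at the wrist.

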